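# Lay the green-sticker carton sticker up

## Task

Three small kraft cartons stand on end on the booth's table. Tip the one with the green sticker over its bottom edge, a quarter turn, so that it lies flat on the table with the green sticker facing straight up, close to where it stood. Tip it over on the table rather than lifting it off, and leave the orange and blue ones standing as they are.

Things in the scene. Friction and masses are not known exactly. Their poses are not given: they have to be found in the camera images.
- carton_green_center (a point): The one to tip: kraft carton 60 x 60 x 110 mm, 0.15 to 0.3 kg, loose, standing on its 60 x 60 end. Point: its centre, 55 mm up. z: along its length, up at the start. x: straight out of the side with the round green sticker (48 mm, mid-side, its tail folded over the top edge so it shows from above). Pushed near its top it tips, not slides; past 30 degrees it falls over
- carton_orange_center (a point): Bystander, to stay standing: kraft carton 60 x 60 x 110 mm, 0.15 to 0.3 kg, loose, standing on its 60 x 60 end. Point: its centre, 55 mm up. z: along its length, up at the start. x: straight out of the side with the round orange sticker (48 mm, mid-side, its tail folded over the top edge so it shows from above)
- carton_blue_center (a point): Bystander, to stay standing: kraft carton 60 x 60 x 110 mm, 0.15 to 0.3 kg, loose, standing on its 60 x 60 end. Point: its centre, 55 mm up. z: along its length, up at the start. x: straight out of the side with the round blue sticker (48 mm, mid-side, its tail folded over the top edge so it shows from above)
Not all that is in view belongs to the job. Leave any turquoise or white look-alike of the part that bears carton_orange_center alone. What is shaped like the part that bears carton_green_center but red is not meant.

How it is judged:
By the outcome, as a careful person would: the job done as asked, in the order asked, and still so for the second after the job is handed in, with the robot touching nothing.
It also fails if it takes over 32 s, if anything falls off the work surface, if the arm or the gripper's body presses on something with over 40 N, if the wrist force passes 120 N, or if a joint passes its speed limit or range.

## Robot

A 6-joint arm with a two-finger parallel gripper is mounted at the origin on the work surface. World frame = base frame: x ahead of the robot, y to its left, z up, the work surface at z = 0. Lengths are in mm, angles in rad, forces in N, time in s.
With the tool pointing down it reaches from about 325 to 850 mm from the base axis. Payload 4.4 kg.
Tool frame: the origin (TCP) lies at the very end of the fingers, on their centre line; the grasp point (between the pads) lies 19 mm behind it; z points along the fingers, x is the direction in which the jaws open and shut, and the axes are right-handed (so a half turn about z gives the same grasp; the last joint's range is limited). The gripper opens to 94 mm and grips with 3 to 60 N. Pads are 16 mm wide; open, the fingers measure 119 mm over their backs; the gripper's body (75 mm by 177 mm) begins 78 mm behind the grasp point.
Start: joints at [-1.381, 0.207, 1.542, -0, 1.393, -0.15], TCP at [191.634, -542.129, 205.447] pointing down, gripper open.
Joint ranges: [-2.73, 2.73], [-0.86, 2.22], [0.23, 2.46], [-1.11, 4.25], [0.08, 2.63], [-2.82, 2.82]. Speed limits (rad/s): [2.79, 2.79, 3.14, 3.14, 3.14, 3.14].

## Interface

Orientations are given as a unit quaternion [w, x, y, z].
In Python, from station import arm gives the robot as it stands.
- The arm moves only by the shell command python3 -m pendant 'ROWS' [FORCE]. ROWS is text: rows parted by semicolons, each of 7 numbers parted by spaces: the shift along the world's x, y, z in mm, then the turn, a rotation vector about the world's x, y, z in rad, then the finger opening in mm, from 0 to 94. A call has 1 to 5 rows; each row shifts and turns the pose as measured when the row begins; what a row does not reach is not made up. A row lasts 1/8 s, in which the tool goes at most 62.5 mm and 10.7 degrees, less where a joint would pass 70% of its speed; a pose out of reach is approached as far as the arm can. A call with a gripper value outside its range is refused whole. The fingers move at their own pace and stop on an object; FORCE is the grip in N (left out, the last holds). Time passes only in rows, so rows that do not move let the fingers close. It gives the time, the measured TCP pose, the force and the opening at its end, in the units of the state.
- arm.get_obs(): the state, without advancing time (a new reading comes with each control period).
- arm.camera(name): name is "side" or "top"; returns the picture (400x640x3 uint8, red, green, blue); there is no depth.
- arm.camera_info(name): a dict with "intrinsics" (3x3 intrinsics, pixels), "distortion" ([k1, k2, p1, p2, k3] as OpenCV has them; the pictures are not rectified), "rvec" (rotation vector, rad) and "tvec" (3), from world to camera coordinates, as OpenCV has them. Camera axes: x right, y down, z forward; pixel columns grow to the right and rows downward; lengths in mm; the calibration is good to about 2 mm. A picture is of the moment at which its call begins. camera_info takes no time and is no camera call.
- arm.finish_job(): hands the job in, once; it reports no verdict.
The state is a dict: "clock": time; "joints": joint angles; "qvel": joint speeds; "joint_efforts": joint torques, N m; "tcp_pos": TCP position; "eef_rot": TCP orientation; "contact_force": force on the tool from outside, world axes, zero at the start; "moment": the same for the moment, N m; "grip_width": finger opening in mm.
Only numpy, scipy, OpenCV 4.12 (cv2) and the standard library are available. Lean on these libraries where they do the work, as an engineer would, in place of code of your own. Each camera call takes 0.05 s, during which the arm holds its last target.

## Working session

There is one attempt and no reset: what is moved stays moved. The work goes in short steps, Python scripts to look and compute and a shell command to move; the robot and the scene stay as the last step left them, time stands still between calls to the robot, and variables do not carry over. Pictures are saved under pics/ and viewed, and the job is handed in when it is done.

```bash
mkdir -p pics; python3 - <<'E'
from station import arm
import cv2
for n in("top","side"):
    cv2.imwrite(f"pics/{n}0.png",arm.camera(n)[:,:,::-1])
    print(n,arm.camera_info(n))
print(arm.get_obs())
E
```

```text
top {'intrinsics': array([[392.31012068,   0.        , 324.43634696],
       [  0.        , 392.31012068, 197.3001342 ],
       [  0.        ,   0.        ,   1.        ]]), 'distortion': array([-0.09559217,  0.        ,  0.        ,  0.        ,  0.        ]), 'rvec': array([ 2.19266022, -2.20237643,  0.0176376 ]), 'tvec': array([  19.49503492,  529.83680176, 1006.9954746 ])}
side {'intrinsics': array([[446.75762539,   0.        , 322.00660302],
       [  0.        , 446.75762539, 196.75377344],
       [  0.        ,   0.        ,   1.        ]]), 'distortion': array([-0.01810468,  0.        ,  0.        ,  0.        ,  0.        ]), 'rvec': array([ 2.24714564, -0.3815388 ,  0.18366436]), 'tvec': array([-521.65812451,  159.55447447,  750.89690603])}
{'clock': 0.1, 'joints': array([-1.38147774e+00,  2.07367368e-01,  1.54276464e+00, -2.10694813e-05,
        1.39350846e+00, -1.50535571e-01]), 'qvel': array([ 0.00105063, -0.00174911, -0.00243275,  0.00029545, -0.00100955,
       -0.0006155 ]), 'joint_efforts': array([-1.11211539e-03, -3.71865070e+01, -2.82293075e+01,  6.99648843e-02,
        3.11359344e-02, -5.25652695e-05]), 'tcp_pos': array([ 191.50318893, -541.41451109,  204.41045752]), 'eef_rot': array([-7.02366317e-04,  8.16502210e-01, -5.77341401e-01, -7.45103363e-04]), 'contact_force': array([-0.15915697,  0.11361362, -0.15970565]), 'moment': array([ 0.05672359, -0.00178188,  0.00571673]), 'grip_width': 94.17021509682965}
```

View pics/top0.png

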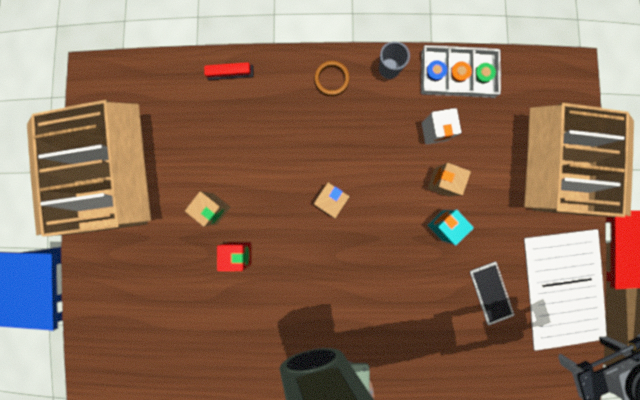

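View pics/side0.png

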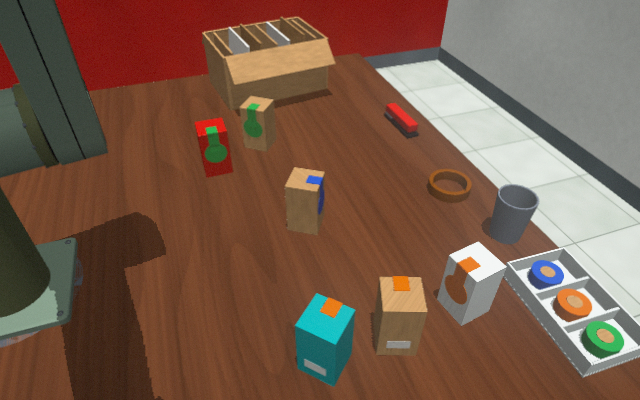

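Top view, things that could be taken for the green carton: the kraft carton with a green tail (203,209; side view 256,122), the red carton with a green tail (233,258; not meant), and the green tape roll in the tray (485,72; not a carton). I choose the kraft one at (203,209) and check it in a crop.

```bash
cat > h.py <<'E'
import cv2,numpy as np
from station import arm
def cast(n,px,z):
    c=arm.camera_info(n);R=cv2.Rodrigues(c["rvec"])[0];C=-R.T@c["tvec"]
    u=cv2.undistortPoints(np.array(px,float).reshape(-1,1,2),c["intrinsics"],c["distortion"]).reshape(-1,2)
    d=np.c_[u,np.ones(len(u))]@R
    return C+d*((z-C[2])/d[:,2])[:,None]
def proj(n,P):
    c=arm.camera_info(n)
    return cv2.projectPoints(np.array(P,float).reshape(-1,1,3),c["rvec"],c["tvec"],c["intrinsics"],c["distortion"])[0].reshape(-1,2)
E
python3 - <<'E'
from h import *
t=cv2.imread("pics/top0.png");s=cv2.imread("pics/side0.png")
a=cv2.resize(t[180:280,165:265],(500,500),interpolation=cv2.INTER_CUBIC)
b=cv2.resize(s[85:185,190:290],(500,500),interpolation=cv2.INTER_CUBIC)
cv2.imwrite("pics/crop0.png",cv2.resize(np.hstack([a,b]),(800,400)))
hsv=cv2.cvtColor(t,cv2.COLOR_BGR2HSV)
g=cv2.inRange(hsv,(45,100,60),(80,255,255))
n,l,st,ce=cv2.connectedComponentsWithStats(g)
for i in range(1,n):
    if st[i,4]>20: print(ce[i],st[i,4],cast("top",[ce[i]],110)[0])
# kraft top faces
k=cv2.inRange(hsv,(8,60,140),(28,170,255))|cv2.inRange(hsv,(5,150,200),(20,255,255))|g|cv2.inRange(hsv,(100,100,120),(130,255,255))
for c0 in((203,209),(331,200),(453,178)):
    m=np.zeros_like(k);x,y=c0;m[y-28:y+28,x-28:x+28]=k[y-28:y+28,x-28:x+28]
    m=cv2.morphologyEx(m,cv2.MORPH_CLOSE,np.ones((3,3)))
    cs=max(cv2.findContours(m,0,1)[0],key=cv2.contourArea)
    r=cv2.minAreaRect(cs);bx=cast("top",cv2.boxPoints(r),110)
    print(c0,r,bx.mean(0).round(1),[np.linalg.norm(bx[i]-bx[i-1]).round(1) for i in range(4)],bx[:,:2].round(0).tolist())
E
```

```text
[485.1350211   72.47679325] 237 [ 825.11493748 -372.08916837  110.        ]
[211.12154696 214.48618785] 181 [487.39464858 282.86016291 110.        ]
[240.4829932  257.02721088] 147 [387.62288795 212.80856663 110.        ]
(203, 209) ((203.39024353027344, 210.51222229003906), (32.48414611816406, 26.86189079284668), 38.65980911254883) [496.8 301.8 110. ] [np.float64(78.2), np.float64(64.1), np.float64(78.0), np.float64(63.7)] [[496.0, 353.0], [546.0, 312.0], [497.0, 251.0], [448.0, 291.0]]
(331, 200) ((331.26922607421875, 199.8461456298828), (26.902956008911133, 27.180307388305664), 33.690067291259766) [ 5.207e+02 -3.000e-01  1.100e+02] [np.float64(62.6), np.float64(63.4), np.float64(62.7), np.float64(63.3)] [[512.0, 43.0], [565.0, 8.0], [529.0, -44.0], [477.0, -9.0]]
(453, 178) ((454.6438293457031, 178.11642456054688), (26.80242156982422, 26.685382843017578), 20.556047439575195) [ 570.4 -290.4  110. ] [np.float64(63.4), np.float64(63.2), np.float64(63.7), np.float64(63.3)] [[552.0, -249.0], [611.0, -272.0], [589.0, -332.0], [530.0, -308.0]]
```

View pics/crop0.png

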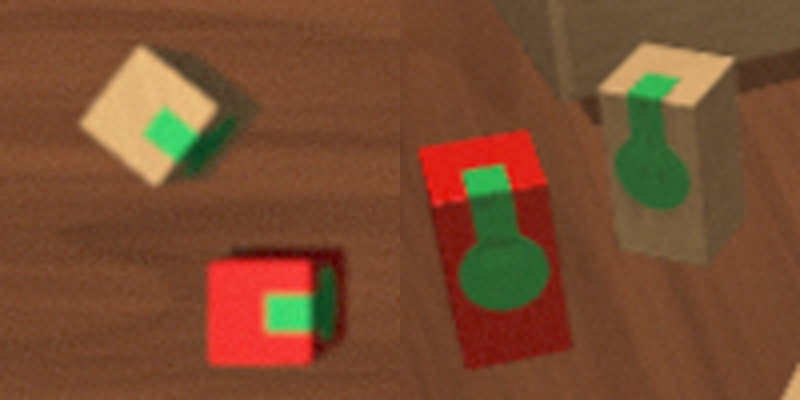

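The crop confirms it: kraft carton with the round green sticker. Its top-face corners in the top view are at about (200.5,191), (219.5,207), (204,226.5) and (185,211), and the sticker is on the lower-right side.

```bash
python3 - <<'E'
from h import *
# bright top face only of green carton
t=cv2.imread("pics/top0.png");hsv=cv2.cvtColor(t,cv2.COLOR_BGR2HSV)
m=np.zeros(t.shape[:2],np.uint8);m[180:240,175:235]=(t[180:240,175:235].max(2)>165)*255
m=cv2.morphologyEx(m,cv2.MORPH_CLOSE,np.ones((3,3)))
c=max(cv2.findContours(m,0,1)[0],key=cv2.contourArea);r=cv2.minAreaRect(c)
for b in (cv2.boxPoints(r),np.array([(200.5,191.2),(219.5,207),(204,226.5),(184.8,210.8)])):
    w=cast("top",b,110);print(b.round(1).tolist(),w[:,:2].round(1).tolist(),w.mean(0).round(1),[np.linalg.norm(w[i]-w[i-1]).round(1) for i in range(4)])
    for i in range(4):
        d=w[i]-w[i-1];print(np.degrees(np.arctan2(d[1],d[0])).round(1))
# surroundings
print("rack", cast("top",[(150,220),(152,150),(120,215),(105,100),(143,103)],0)[:,:2].round(0).tolist())
rb=cast("top",[(217,244.5),(243,244.5),(243,271),(217,271)],110);print("red",rb[:,:2].round(0).tolist())
# side check
sq=cast("side",[(256,122)],55);print(sq)
print(proj("side",[[496,302,110],[496,302,0]]))
E
```

```text
[[183.60000610351562, 210.6999969482422], [199.39999389648438, 190.5], [219.3000030517578, 206.10000610351562], [203.39999389648438, 226.3000030517578]] [[496.5, 349.7], [544.0, 311.4], [507.0, 263.4], [459.6, 301.4]] [501.8 306.5 110. ] [np.float64(60.8), np.float64(61.1), np.float64(60.6), np.float64(60.7)]
52.7
-38.8
-127.6
141.3
[[200.5, 191.2], [219.5, 207.0], [204.0, 226.5], [184.8, 210.8]] [[542.5, 308.8], [505.0, 262.8], [459.1, 300.0], [496.2, 346.8]] [500.7 304.6 110. ] [np.float64(59.9), np.float64(59.4), np.float64(59.1), np.float64(59.7)]
-39.4
-129.2
141.0
51.6
rack [[472.0, 485.0], [660.0, 482.0], [485.0, 570.0], [802.0, 623.0], [790.0, 511.0]]
red [[417.0, 269.0], [417.0, 207.0], [355.0, 207.0], [354.0, 269.0]]
[[495.976816   314.54689144  55.        ]]
[[255.09178327 103.8102532 ]
 [259.17656542 144.02454652]]
```

Estimates agree: centre ≈ (501, 305), side length ≈ 60, top at z = 110. The sticker faces world bearing about -128.5°, so I push along +51.5°, d = (0.62, 0.78). The carton will land out to about (588, 415), clear of the rack at y ≥ 480. I'll stage at (464, 258), clear of the red carton, with the jaw axis at -38.5° (a turn of about +32°).

```bash
python3 -m pendant '24 49 0 0 0 0.056 10;24 49 0 0 0 0.056 10;24 49 0 0 0 0.056 10;24 49 0 0 0 0.056 10;24 49 0 0 0 0.056 10'; python3 -m pendant '24 49 0 0 0 0.056 10;24 49 0 0 0 0.056 10;24 49 0 0 0 0.056 10;24 49 0 0 0 0.056 10;24 49 0 0 0 0.056 10'
```

```text
clock: 0.72
tcp_pos: [311.6, -290.9, 201.3]
eef_rot: [-0.002, 0.889, -0.457, -0.002]
contact_force: [0.9, 0.0, 0.1]
grip_width: 47.6
clock: 1.35
tcp_pos: [432.8, -36.6, 200.1]
eef_rot: [-0.002, 0.946, -0.325, -0.002]
contact_force: [0.5, -0.3, 0.1]
grip_width: 9.7
```

```bash
python3 -m pendant '5 49 0 0 0 0 10;5 49 0 0 0 0 10;5 49 0 0 0 0 10;5 49 0 0 0 0 10;5 49 0 0 0 0 10'; python3 -m pendant '5 45 0 0 0 0 10;0 0 0 0 0 0 10'; python3 - <<'E'
from h import *
for n in("top","side"): cv2.imwrite(f"pics/{n}1.png",arm.camera(n)[:,:,::-1])
E
```

```text
clock: 1.98
tcp_pos: [457.2, 217.1, 198.5]
eef_rot: [-0.001, 0.946, -0.324, -0.003]
contact_force: [0.7, -0.0, 0.6]
grip_width: 9.9
clock: 2.22
tcp_pos: [461.1, 266.2, 197.4]
eef_rot: [-0.001, 0.947, -0.322, -0.004]
contact_force: [0.1, 0.5, -0.7]
grip_width: 10.0
```

View pics/side1.png

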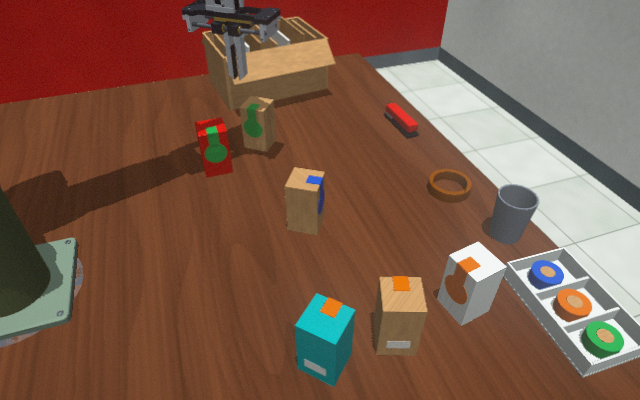

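View pics/top1.png

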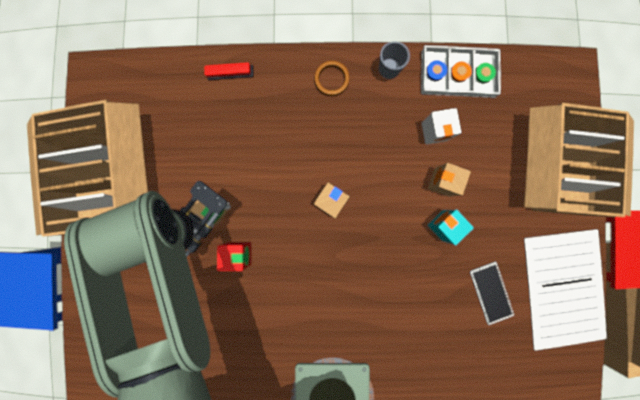

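The side view shows the fingers at (236,70), above and in front of the sticker side. The top view shows the gripper over (205,215). I check that the links near the rack in the picture are only perspective.

```bash
python3 - <<'E'
from h import *
o=arm.get_obs();print(o["joints"].round(3),o["tcp_pos"].round(1))
x,y,z=o["tcp_pos"]
for h in(0,150,200,300,400):print(h,proj("top",[[x,y,z+h]])[0].round(0))
print(cast("side",[(236,75)],200))
# rack: near bottom edge in side, top edge height
print("rack near bottom",cast("side",[(232,105),(330,93)],0)[:,:2].round(0).tolist())
E
```

```text
[0.353 0.124 1.655 0.005 1.369 1.011] [461.  263.7 197.3]
0 [208. 227.]
150 [181. 231.]
200 [170. 233.]
300 [140. 237.]
400 [ 99. 243.]
[[456.5701949 271.3811934 200.       ]]
rack near bottom [[470.0, 519.0], [753.0, 497.0]]
```

```bash
python3 -m pendant '2 -6 -35 0 0 -0.01 10;0 0 -35 0 0 0 10;0 0 -32 0 0 0 10;0 0 0 0 0 0 10'; python3 - <<'E'
from h import *
for n in("top","side"): cv2.imwrite(f"pics/{n}2.png",cv2.resize(arm.camera(n)[70:280,130:430,::-1],(800,560),interpolation=cv2.INTER_CUBIC))
E
```

```text
clock: 2.82
tcp_pos: [463.2, 251.3, 93.6]
eef_rot: [0.001, 0.943, -0.331, -0.003]
contact_force: [-0.6, 0.6, 0.3]
grip_width: 9.8
```

View pics/side2.png

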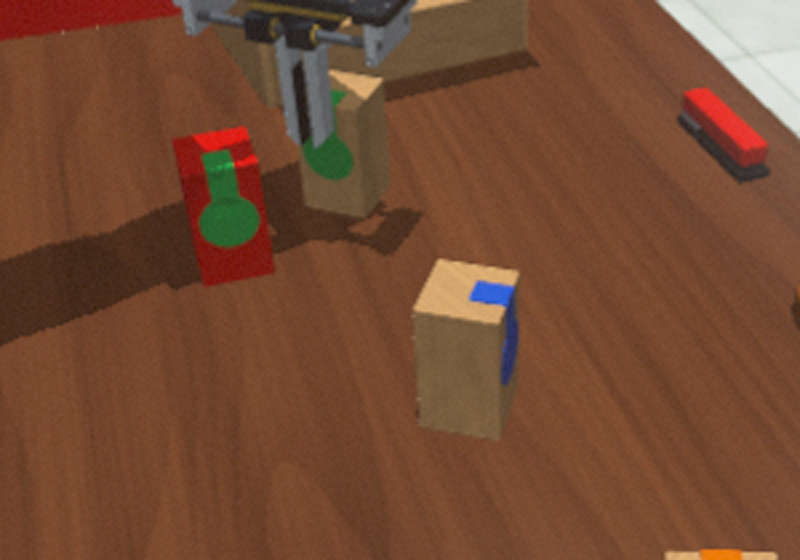

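Fingers sit in front of the sticker side near its top (about (310,120) in the crop), with nothing touched. Advance to contact, gently.

```bash
python3 -m pendant '3 9 -2 0 0 0 10;5 6 0 0 0 0 10;4 5 0 0 0 0 10;3 4 0 0 0 0 10;3 4 0 0 0 0 10';python3 -m pendant '5 6 0 0 0 0 10;5 6 0 0 0 0 10'; python3 - <<'E'
from h import *
for n in("top","side"): cv2.imwrite(f"pics/{n}3.png",cv2.resize(arm.camera(n)[70:280,130:430,::-1],(800,560),interpolation=cv2.INTER_CUBIC))
E
```

```text
clock: 3.55
tcp_pos: [489.0, 283.5, 100.1]
eef_rot: [-0.004, 0.944, -0.331, 0.003]
contact_force: [-0.4, -1.2, 0.6]
grip_width: 9.9
clock: 3.8
tcp_pos: [499.5, 296.3, 100.1]
eef_rot: [-0.004, 0.944, -0.331, 0.003]
contact_force: [-0.6, 0.1, 0.3]
grip_width: 10.0
```

View pics/side3.png

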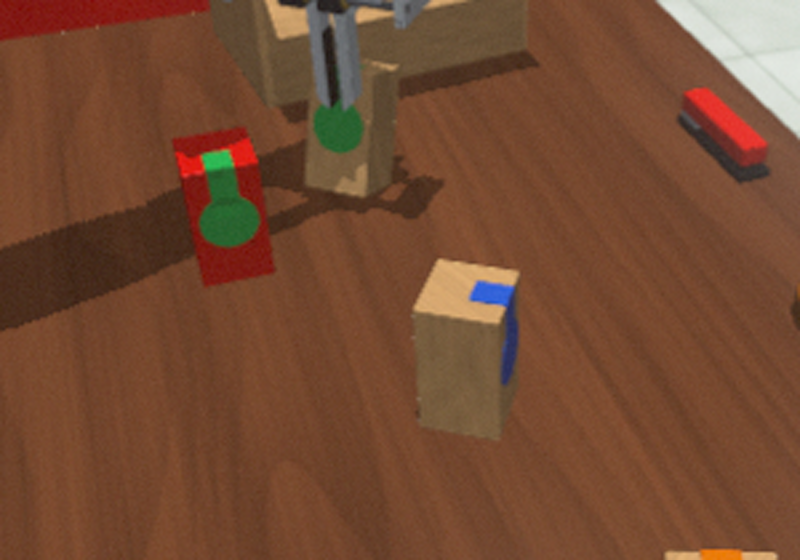

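The carton is tipping about its far bottom edge (near edge lifted, sticker at (338,127) in the crop). Carry on past balance.

```bash
python3 -m pendant '5 6 -1 0 0 0 10;5 6 -1 0 0 0 10;5 6 -1 0 0 0 10;3 4 0 0 0 0 10;0 0 0 0 0 0 10'; python3 - <<'E'
from h import *
for n in("top","side"): cv2.imwrite(f"pics/{n}4.png",cv2.resize(arm.camera(n)[70:280,130:430,::-1],(800,560),interpolation=cv2.INTER_CUBIC))
E
```

```text
clock: 4.53
tcp_pos: [519.1, 320.4, 96.3]
eef_rot: [-0.005, 0.944, -0.331, 0.003]
contact_force: [-1.1, 0.4, -0.2]
grip_width: 9.9
```

View pics/side4.png

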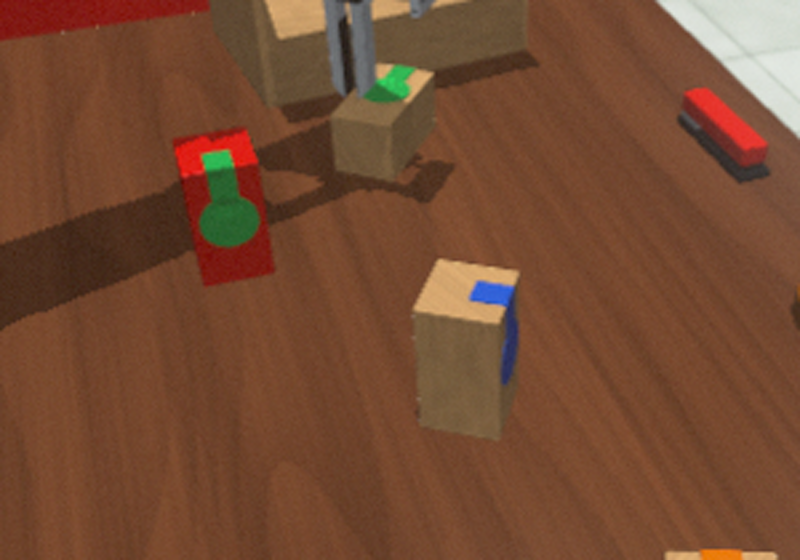

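It has fallen flat with the sticker up (sticker at (390,88) in the crop). Retract up and clear, then check.

```bash
python3 -m pendant '-5 -6 25 0 0 0 10;-5 -6 35 0 0 0 10;-5 -8 40 0 0 0 10;-5 -45 10 0 0 0 10;-5 -50 0 0 0 0 10'; python3 -m pendant '-5 -50 0 0 0 0 10;-10 -50 0 0 0 0 10;-10 -50 0 0 0 0 10;-10 -50 0 0 0 0 10;0 0 0 0 0 0 10';  python3 - <<'E'
from h import *
T=arm.camera("top");S=arm.camera("side")
cv2.imwrite("pics/top5.png",T[:,:,::-1]);cv2.imwrite("pics/side5.png",S[:,:,::-1])
E
```

```text
clock: 5.25
tcp_pos: [491.5, 203.5, 209.0]
eef_rot: [-0.004, 0.944, -0.329, 0.003]
contact_force: [0.1, -0.1, -0.2]
grip_width: 9.9
clock: 5.88
tcp_pos: [454.0, -5.4, 210.8]
eef_rot: [-0.004, 0.944, -0.331, 0.006]
contact_force: [0.1, -0.3, 1.2]
grip_width: 9.6
```

View pics/top5.png

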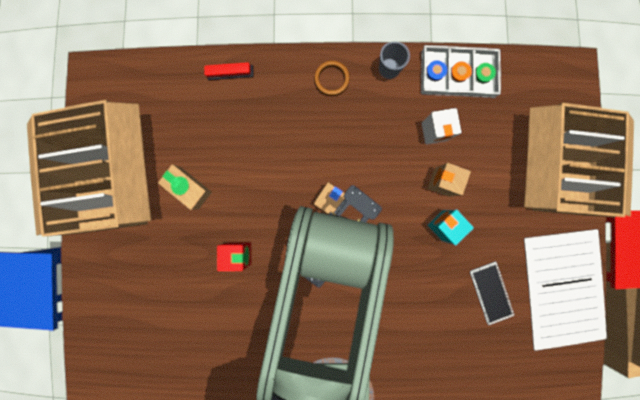

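View pics/side5.png

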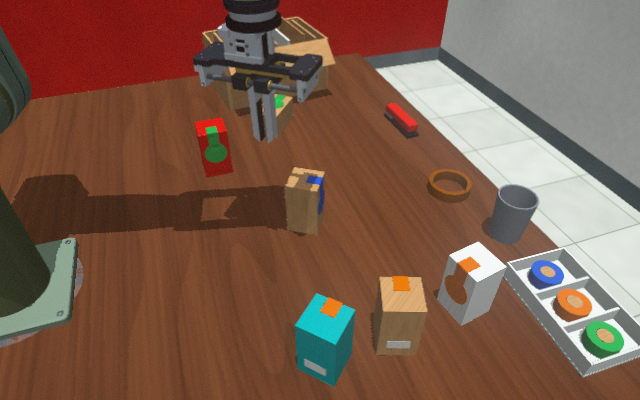

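The top view shows the carton lying flat at (183,187), sticker up at (179,184), and all the other cartons standing where they were. A numeric check, then hand in.

```bash
python3 - <<'E'
from h import *
t=cv2.imread("pics/top5.png")
m=np.zeros(t.shape[:2],np.uint8);m[155:215,152:212]=(t[155:215,152:212].max(2)>165)*255
m[:, :153]=0
m=cv2.morphologyEx(m,cv2.MORPH_CLOSE,np.ones((3,3)))
c=max(cv2.findContours(m,0,1)[0],key=cv2.contourArea);w=cast("top",cv2.boxPoints(cv2.minAreaRect(c)),60)
print(w.mean(0).round(1),[np.linalg.norm(w[i]-w[i-1]).round(1) for i in range(4)],"expected (554,371), 60x110")
a=cv2.imread("pics/top0.png");d=cv2.absdiff(a,t).max(2)
for n,(x,y) in dict(orange=(454,178),red=(233,258),white=(443,125),turq=(453,228)).items(): print(n,d[y-15:y+15,x-15:x+15].mean())
s0=cv2.imread("pics/side0.png");s5=cv2.imread("pics/side5.png");print("blue side lower",cv2.absdiff(s0,s5)[205:240,285:330].mean())
print(arm.get_obs()["contact_force"]); arm.finish_job()
E
```

```text
[556.6 376.6  60. ] [np.float64(111.9), np.float64(61.8), np.float64(111.6), np.float64(61.1)] expected (554,371), 60x110
orange 4.336666666666667
red 5.568888888888889
white 2.881111111111111
turq 5.087777777777778
blue side lower 5.291005291005291
[ 0.78075199  0.17082813 -0.50564757]
the job is handed in; nothing more can be done
```

The green-sticker carton now lies flat on the table with its sticker facing up, and the job is handed in. I pushed it near the top of the sticker side with the nearly closed fingers until it tipped over its far bottom edge. The arm then backed off clear, with the clock at about 6 s of the 32 s allowed.

- **Position:** its centre measured (557, 377) mm, against an expected (554, 371) mm for a pure quarter turn. The top face measured about 112 × 61 mm at a height of 60 mm, which fits the carton lying flat.
- **Other cartons:** the orange, blue, red, white and turquoise ones showed no movement in the before-and-after pictures. The gripper partly hid the blue one in the last top view, so I checked it in the side view.
- **Forces:** the forces read after each move stayed under about 2 N. No check failed or disagreed.

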